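# Slide the long cedar plate into the organiser's bay

## Robot

A 6-joint arm with a two-finger parallel gripper is mounted at the origin on the work surface. World frame = base frame: x ahead of the robot, y to its left, z up, the work surface at z = 0. Lengths are in m, angles in rad, forces in N, time in s.
With the tool pointing down it reaches from about 0.4 to 0.825 m from the base axis. Payload 7 kg.
Tool frame: the origin (TCP) lies at the very end of the fingers, on their centre line; the grasp point (between the pads) lies arm.hold_point_z behind it (arm.hold_point_z is the distance from the TCP to the grasp point, in m); z points along the fingers, y is the line along which they close (so a half turn about z gives the same grasp; the last joint's range is limited). The gripper opens to 88 mm and grips with 3 to 60 N. Pads are 19 mm wide; open, the fingers measure 130 mm over their backs; the gripper's body (78 mm by 193 mm) begins 47 mm behind the grasp point.
Start: joints at [1.553, 0.359, 0.012, 0, -1.224, -0.288], TCP at [0.203, 0.644, 0.227] pointing down, gripper open.
Joint ranges: [-3.07, 3.07], [-1.43, 2.12], [-1.02, 1.25], [-3.03, 1.67], [-3.05, -0], [-3.03, 3.03]. Speed limits (rad/s): [2.39, 2.39, 3.01, 3.14, 3.14, 3.14].

## Interface

Orientations are given as [roll, pitch, yaw] about the fixed x, y, z axes, in that order (R = Rz(yaw) Ry(pitch) Rx(roll)).
In Python, from station import arm gives the robot as it stands.
- The arm moves only by the shell command python3 nudge.py 'ROWS' [FORCE]. ROWS is a JSON list of rows, 1 to 20 of them, each of 5 numbers: the finger opening in m, then dx, dy, dz in normalised numbers (1 is 0.75 m), then a turn about the tool's z in a scale on which 1.0 is 4 rad; each row is the pose to reach, as a shift and turn from the pose commanded when the command began, along the tool's axes at that moment; what a row does not reach only later rows make up. A row lasts 1/12 s, in which the tool goes at most 0.0417 m and 0.125 rad, less where a joint would pass 70% of its speed; a pose out of reach is approached as far as the arm can. The fingers move at their own pace and stop on an object; FORCE is the grip in N (left out, the last holds). Time passes only in rows, so rows that do not move let the fingers close. It prints the time, the measured TCP pose, the force, the opening and the grip force at its end. No shift or turn number may pass 1 either way. Input that does not fit is refused with a message, and nothing moves.
- arm.get_state(): the state, without advancing time (a new reading comes with each control period).
- arm.grab_frame(name): name is "scene" or "top"; returns the picture (420x560x3 uint8, red, green, blue); there is no depth.
- arm.camera_params(name): a dict with "fx", "fy", "cx", "cy" (pixels), "T" (4x4, takes a point from camera to world coordinates). Camera axes: x right, y down, z forward; pixel columns grow to the right and rows downward; lengths in m; the calibration is good to about 2 mm. A picture is of the moment at which its call begins. camera_params takes no time and is no camera call.
- arm.job_done(): hands the job in; it is judged then, once.
The state is a dict: "t": time; "q": joint angles; "qd": joint speeds; "joint_efforts": joint torques, N m; "eef_pos": TCP position; "ee_rot": TCP orientation; "force": force on the tool from outside, world axes, zero at the start; "moment": the same for the moment, N m; "width": finger opening in m; "gripper_force": force on a finger pad.
Only numpy, scipy, OpenCV 4.12 (cv2) and the standard library are available. Lean on these libraries where they do the work, as an engineer would, in place of code of your own. Each camera call takes 0.05 s, during which the arm holds its last target. There are 200 camera calls.

## Task

Put the long cedar plate away in the open bay of the dressing-counter organiser: press down on top of the plate with the fingertips and slide it flat along the counter, in through the bay's open side, until it lies wholly inside between the three low rails, lengthwise. Do not lift the plate off the counter, and leave the square and the round cedar plates where they are.

Things in the scene. Friction and masses are not known exactly. Their poses are not given: they have to be found in the camera images.
- long_plate: the long cedar plate: flat pale wood, 96 mm wide (its x) by 140 mm long (its y) by 5 mm thick, about 50 g, loose and flat on the counter (z = 0); too wide to grip. Origin at the centre of its underside, z up. Either end may go in first. It slides easily on the smooth counter and clings to rubber fingertips: pressed with 5 to 20 N it follows them, and turns with two fingertips set apart
- bay (a point): the empty bay of the organiser, a low fixed wooden frame on the counter. The point is the bay's centre at counter height (no floor); z up, y points in from the open side to the back rail. Inside it is 120 mm wide (x) and 165 mm deep (y -82.5, open side, to 82.5, back rail). Its three rails are 10 mm thick, 12 mm high. Behind (y 92.5 to 167.5) is a watch compartment 30 mm high
- square_plate: a square cedar plate, 96 by 96 by 5 mm, not wanted: leave it. Origin at the centre of its underside, z up
- round_plate: a round cedar plate, 90 mm in diameter and 5 mm thick, not wanted: leave it. Origin at the centre of its underside, z up

How it is judged:
On the way:
1. the long plate is moved at least 30 mm by fingers pressing on its top (distance of long_plate from where it was at the start of the episode above 0.03 m and contact force between the fingers and long_plate above 1 N and x of the grasp point in the frame of long_plate between -0.055 and 0.055 m and y of the grasp point in the frame of long_plate between -0.075 and 0.075 m), for 0.2 s.
At the end, for the whole second after the job is handed in: The long plate lies flat on the counter, at rest, inside the bay: its centre within 20 mm of the bay's centre both along and across the bay, its length along the bay within 0.2 rad (either end first); the square and round plates are within 20 mm of where they started (x of long_plate in the frame of bay between -0.02 and 0.02 m and y of long_plate in the frame of bay between -0.02 and 0.02 m and angle between the y axis of long_plate and the y axis of bay, either way round below 0.2 rad and height (world z) of long_plate below 0.004 m and angle between long_plate's own z axis and vertical below 0.05 rad and linear speed of long_plate below 0.02 m/s and distance of each of square_plate, round_plate from where it was at the start of the episode below 0.02 m); the robot touches nothing.
It fails at once if the long plate is lifted off the counter (its centre more than 20 mm up) (height (world z) of long_plate above 0.02 m).
It fails at once if the square or the round plate is moved more than 20 mm (distance of any of square_plate, round_plate from where it was at the start of the episode above 0.02 m).
It also fails if it takes over 54 s, if anything falls off the work surface, if the arm or the gripper's body presses on something with over 40 N, if the wrist force passes 120 N, or if a joint passes its speed limit or range.

## Working session

There is one attempt and no reset: what is moved stays moved. The work goes in short steps, Python scripts to look and compute and a shell command to move; the robot and the scene stay as the last step left them, time stands still between calls to the robot, and variables do not carry over. Pictures are saved under pics/ and viewed, at most 10 in all, crops included, and the job is handed in when it is done.

```bash
mkdir -p pics; ls; python3 - <<'E'
from station import arm
import cv2
s=arm.get_state();print(s['t'],s['eef_pos'],s['ee_rot'],s['width'],s['force'],arm.hold_point_z)
for n in("top","scene"):
    cv2.imwrite(f'pics/{n}0.png',arm.grab_frame(n)[:,:,::-1]);print(arm.camera_params(n))
E
```

```text
nudge.py
pics
station.py
0.0 [0.20307481 0.64321073 0.22563191] [ 3.13993724e+00 -1.62450259e-04 -3.05887772e-01] 0.08759616997730024 [ 0.40039479 -0.1384981   0.55402119] 0.0188
{'fx': 444.49660942972946, 'fy': 444.49660942972946, 'cx': 275.4852742693812, 'cy': 213.38071813503066, 'T': array([[ 0.0026167 , -0.98889755,  0.14857587,  0.40054021],
       [-0.99972308, -0.00606163, -0.02273821, -0.09738306],
       [ 0.02338637, -0.14847522, -0.98863956,  0.99213914],
       [ 0.        ,  0.        ,  0.        ,  1.        ]])}
{'fx': 384.17380885598556, 'fy': 384.17380885598556, 'cx': 281.8505339414555, 'cy': 206.44305902826176, 'T': array([[-3.16600278e-01,  5.56895198e-01, -7.67874992e-01,
         1.17902770e+00],
       [ 9.48558985e-01,  1.85584181e-01, -2.56504120e-01,
         1.05984463e-01],
       [-3.40460893e-04, -8.09583998e-01, -5.87003947e-01,
         5.30042076e-01],
       [ 0.00000000e+00,  0.00000000e+00,  0.00000000e+00,
         1.00000000e+00]])}
```

View pics/top0.png

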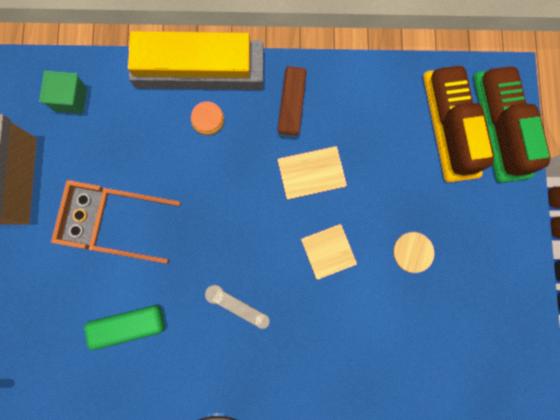

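View pics/scene0.png

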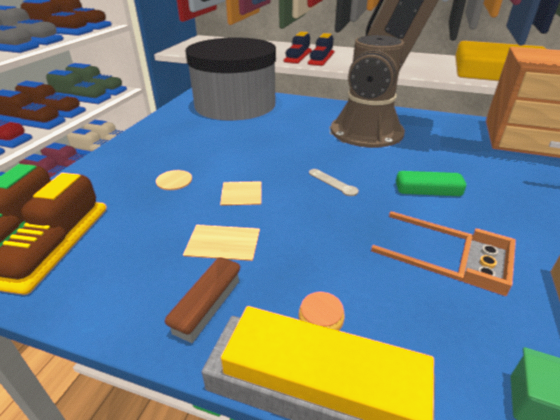

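The top view shows the long plate at about (312,173), the square plate at (329,251) and the round plate at (414,252). The bay opens to the right at about (138,227), and the path between looks clear. I'll enlarge that area.

```bash
python3 - <<'E'
import cv2
i=cv2.imread('pics/top0.png')[130:290,40:370]
i=cv2.resize(i[:, :],None,fx=2.4,fy=2.4,interpolation=cv2.INTER_CUBIC)
for k in range(0,330,20): cv2.putText(i,str(40+k),(int(k*2.4),8),0,.3,(255,255,255)); cv2.line(i,(int(k*2.4),10),(int(k*2.4),14),(255,255,255))
for k in range(0,160,20): cv2.putText(i,str(130+k),(0,int(k*2.4)+4),0,.3,(255,255,255))
cv2.imwrite('pics/c.png',i)
E
```

```text
(no output)
```

View pics/c.png

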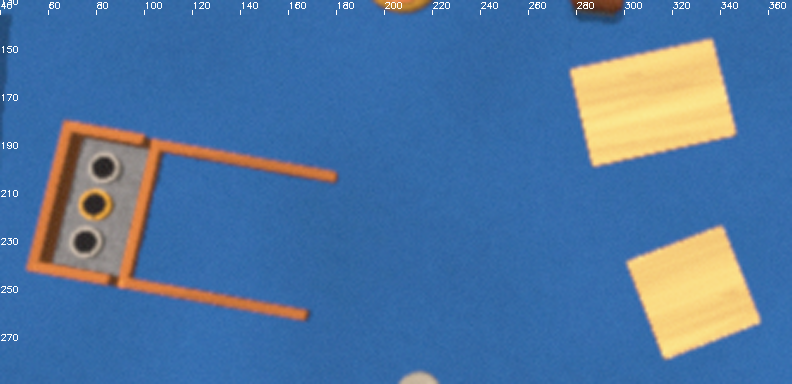

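```bash
cat > h.py <<'E'
import numpy as np
from station import arm
def w(uv,z,n="top"):
    p=arm.camera_params(n);T=p['T'];uv=np.atleast_2d(uv).astype(float)
    d=np.c_[(uv[:,0]-p['cx'])/p['fx'],(uv[:,1]-p['cy'])/p['fy'],np.ones(len(uv))]@T[:3,:3].T
    return T[:3,3]+d*((z-T[2,3])/d[:,2])[:,None]
c=lambda a:np.array(a)/2.4+[40,130]
E
python3 - <<'E'
from h import *
np.set_printoptions(precision=4,suppress=True)
P=w(c([(570,68),(713,39),(736,135),(593,166)]),.005)[:,:2];print(P,P.mean(0))
print(np.linalg.norm(P-np.roll(P,-1,0),axis=1))
l=P[1]+P[2]-P[0]-P[3];print('plate yaw of long dir',np.arctan2(l[1],l[0]))
B=w(c([(337,177),(308,314),(153,145),(124,283)]),.012)[:,:2];print(B)
print(np.linalg.norm(B[0]-B[1]),np.linalg.norm(B[2]-B[3]),np.linalg.norm(B[0]-B[2]),np.linalg.norm(B[1]-B[3]))
d=B[2]+B[3]-B[0]-B[1];d/=np.linalg.norm(d);print('bay y dir',d,np.arctan2(d[1],d[0]))
print('centre',(B[0]+B[1])/2+.0825*d,(B[2]+B[3])/2-.0875*d)
S=w(c([(627,262),(722,226),(760,322),(667,359)]),.005)[:,:2];print('sq',S.mean(0))
print(w([[414,252],[207,118],[213,295],[291,131]],.005)[:,:2])
E
```

```text
[[ 0.6763 -0.1244]
 [ 0.7063 -0.2618]
 [ 0.6123 -0.282 ]
 [ 0.5815 -0.1462]] [ 0.6441 -0.2036]
[0.1406 0.0961 0.1392 0.0973]
plate yaw of long dir -1.3518701086150966
[[0.5682 0.0918]
 [0.4417 0.1138]
 [0.5972 0.2628]
 [0.4691 0.2814]]
0.1284509022795898 0.129428410172069 0.17341472221888987 0.16982459670196717
bay y dir [0.1645 0.9864] 1.4055629820510762
centre [0.5185 0.1842] [0.5188 0.1858]
sq [ 0.4636 -0.2398]
[[ 0.4636 -0.4298]
 [ 0.771   0.0389]
 [ 0.3682  0.0156]
 [ 0.7418 -0.1555]]
```

```bash
cat >> h.py <<'E'
def go(x,y,z,yaw):
    s=arm.get_state();p=s['eef_pos'];a=s['ee_rot'][2]
    d=np.array([x,y])-p[:2]
    print('dx %.4f dy %.4f dz %.4f turn %.4f'%(d@[np.cos(a),np.sin(a)],d@[np.sin(a),-np.cos(a)],p[2]-z,a-yaw),'force',np.round(s['force'],1),'t',s['t'])
E
python3 -c "
from h import *
go(.644,-.204,.226,.219)"
```

```text
dx 0.6756 dy 0.6752 dz -0.0003 turn -0.5249 force [ 0.1  0.3 -0.4] t 0.1
```

The rows are not in the units I measure in: shifts go in shares of 0.75 m and turns go in shares of 4 rad. I convert before sending: 0.6756 m is 0.9008, 0.6752 m is 0.9003, -0.525 rad is -0.1313.

```bash
r='x'; python3 nudge.py '[[0.05,0.9008,0.9003,0,-0.1313],[0.05,0.9008,0.9003,0,-0.1313],[0.05,0.9008,0.9003,0,-0.1313],[0.05,0.9008,0.9003,0,-0.1313],[0.05,0.9008,0.9003,0,-0.1313],[0.05,0.9008,0.9003,0,-0.1313],[0.05,0.9008,0.9003,0,-0.1313],[0.05,0.9008,0.9003,0,-0.1313],[0.05,0.9008,0.9003,0,-0.1313],[0.05,0.9008,0.9003,0,-0.1313],[0.05,0.9008,0.9003,0,-0.1313],[0.05,0.9008,0.9003,0,-0.1313],[0.05,0.9008,0.9003,0,-0.1313],[0.05,0.9008,0.9003,0,-0.1313],[0.05,0.9008,0.9003,0,-0.1313],[0.05,0.9008,0.9003,0,-0.1313],[0.05,0.9008,0.9003,0,-0.1313],[0.05,0.9008,0.9003,0,-0.1313],[0.05,0.9008,0.9003,0,-0.1313],[0.05,0.9008,0.9003,0,-0.1313]]'
python3 -c "
from h import *
go(.644,-.204,.03,.219)"
```

```text
t: 1.77
eef_pos: [0.5883, -0.0977, 0.2263]
ee_rot: [-3.141, 0.0, 0.219]
force: [0.3, 1.0, 0.8]
width: 0.0501
gripper_force: 0.0
dx 0.0312 dy 0.1159 dz 0.1963 turn 0.0001 force [0.3 1.  0.8] t 1.7667
```

To row units: 0.196 m is 0.2613, 0.116 m is 0.1547.

```bash
python3 nudge.py '[[0.05,0.0416,0.1547,0.1333,0],[0.05,0.0416,0.1547,0.1333,0],[0.05,0.0416,0.1547,0.1333,0],[0.05,0.0416,0.1547,0.1333,0],[0.05,0.0416,0.1547,0.2613,0],[0.05,0.0416,0.1547,0.2613,0],[0.05,0.0416,0.1547,0.2613,0],[0.05,0.0416,0.1547,0.2613,0],[0.05,0.0416,0.1547,0.2613,0]]'
python3 - <<'E'
from h import *
import cv2
go(.644,-.204,.01,.219)
a=arm.grab_frame("top")[100:300,200:460,::-1];b=arm.grab_frame("scene")[150:300,120:330,::-1]
cv2.imwrite('pics/d.png',np.hstack([cv2.resize(a,(400,308)),cv2.resize(b,(400,308))]))
E
```

```text
t: 2.52
eef_pos: [0.6439, -0.202, 0.0311]
ee_rot: [3.141, 0.001, 0.22]
force: [0.9, -0.3, 0.3]
width: 0.05
gripper_force: 0.0
dx -0.0004 dy 0.0020 dz 0.0211 turn 0.0012 force [ 0.9 -0.3  0.3] t 2.5167
```

View pics/d.png

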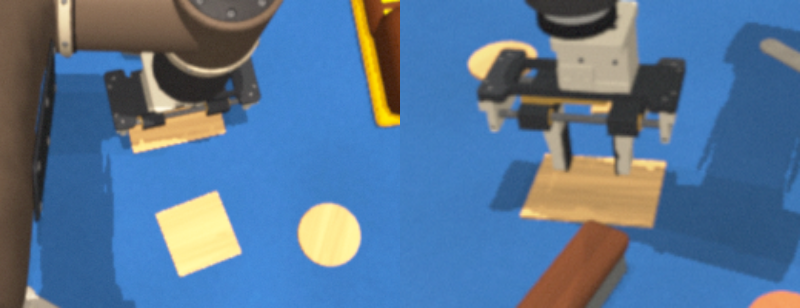

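The crop shows both fingertips hovering over the plate, spread along its length, with the other plates clear. I'll lower gently.

To row units: 0.026 m is 0.0347, 0.025 m is 0.0333.

```bash
python3 nudge.py '[[0.05,0,0.0027,0.016,0],[0.05,0,0.0027,0.0267,0],[0.05,0,0.0027,0.0307,0],[0.05,0,0.0027,0.0333,0],[0.05,0,0.0027,0.0347,0],[0.05,0,0.0027,0.0347,0]]'
```

```text
t: 3.12
eef_pos: [0.6443, -0.204, 0.0054]
ee_rot: [3.141, -0.0, 0.22]
force: [-2.5, 0.2, 4.3]
width: 0.0504
gripper_force: 2.1
```

To row units: 0.0007 m is 0.0009.

```bash
python3 nudge.py '[[0.05,0,0,0.0009,0],[0.05,0,0,0.0009,0],[0.05,0,0,0.0009,0]]'
```

```text
t: 3.37
eef_pos: [0.6444, -0.204, 0.0054]
ee_rot: [3.141, -0.001, 0.22]
force: [-3.6, 1.2, 9.0]
width: 0.05
gripper_force: 4.4
```

```bash
python3 -c "
from h import *
go(.62,-.09,.0054,.05)
go(.49,-.01,.0054,-.165)"
```

```text
dx 0.0010 dy -0.1166 dz -0.0000 turn 0.1697 force [-3.6  1.2  9. ] t 3.3667
dx -0.1084 dy -0.2230 dz -0.0000 turn 0.3847 force [-3.6  1.2  9. ] t 3.3667
```

To row units: -0.115 m is -0.1533, -0.1 m is -0.1333, 0.17 rad is 0.0425.

```bash
python3 nudge.py '[[0.05,0,-0.0133,0.0004,0.0025],[0.05,0,-0.0333,0.0004,0.0075],[0.05,0,-0.0533,0.0004,0.015],[0.05,0,-0.0733,0.0004,0.02],[0.05,0,-0.0933,0.0004,0.025],[0.05,0,-0.1133,0.0004,0.03],[0.05,0,-0.1333,0.0004,0.0375],[0.05,0,-0.1533,0.0004,0.0425],[0.05,0,-0.1533,0.0004,0.0425]]'
```

```text
t: 4.12
eef_pos: [0.6204, -0.0896, 0.0053]
ee_rot: [-3.142, -0.003, 0.05]
force: [-0.4, 2.7, 7.1]
width: 0.0498
gripper_force: 3.8
```

```bash
python3 -c "
from h import *
go(.488,-.01,.0054,-.165)"
```

```text
dx -0.1283 dy -0.0861 dz -0.0001 turn 0.2150 force [-0.4  2.7  7.1] t 4.1167
```

To row units: -0.128 m is -0.1707, -0.111 m is -0.148, 0.215 rad is 0.0538.

```bash
python3 nudge.py '[[0.05,-0.0133,-0.0093,0.0004,0.005],[0.05,-0.0347,-0.0227,0.0004,0.01],[0.05,-0.0573,-0.0387,0.0004,0.0175],[0.05,-0.08,-0.0533,0.0004,0.025],[0.05,-0.1027,-0.0693,0.0004,0.0325],[0.05,-0.1253,-0.084,0.0004,0.04],[0.05,-0.148,-0.0987,0.0004,0.0475],[0.05,-0.1707,-0.1147,0.0004,0.0538],[0.05,-0.1707,-0.1147,0.0004,0.0538]]'
python3 - <<'E'
from h import *
import cv2
go(.5187,.185,.0054,-.165)
a=arm.grab_frame("top")[100:320,30:390,::-1];b=arm.grab_frame("scene")[140:310,150:520,::-1]
cv2.imwrite('pics/e.png',np.vstack([cv2.resize(a,(560,300)),cv2.resize(b,(560,300))]))
E
```

```text
t: 4.87
eef_pos: [0.487, -0.0105, 0.0053]
ee_rot: [-3.14, -0.004, -0.166]
force: [-3.0, 3.9, 14.7]
width: 0.0497
gripper_force: 6.8
dx -0.0010 dy -0.1980 dz -0.0001 turn -0.0006 force [-3.   3.9 14.7] t 4.8667
```

View pics/e.png

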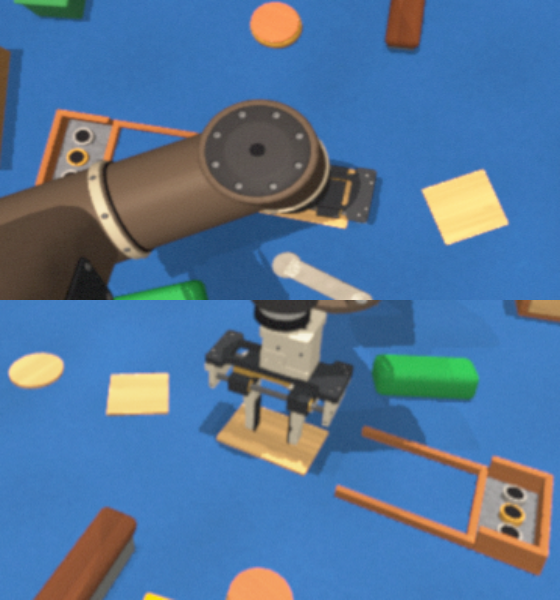

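The plate has followed and sits in front of the opening, aligned with the bay. I'll measure it from the corners visible in the scene crop: (217,437), (307,472), (328,434).

```bash
python3 - <<'E'
from h import *
uv=[(150+x*370/560,140+(y-300)*170/300) for x,y in[(217,437),(307,472),(328,434)]]
P=w(uv,.004,"scene")[:,:2];print(P,'centre',(P[0]+P[2])/2,np.linalg.norm(P[0]-P[1]),np.linalg.norm(P[1]-P[2]))
l=P[1]-P[0];print(np.arctan2(l[1],l[0]))
# bay in same picture: rail tips and back corners (top centre)
uv=[(150+x*370/560,140+(y-300)*170/300) for x,y in[(341,489),(368,430)]]
B=w(uv,.012,"scene")[:,:2];print(B,B.mean(0),np.linalg.norm(B[0]-B[1]))
E
```

```text
[[ 0.52327892 -0.0858279 ]
 [ 0.5490085   0.05257758]
 [ 0.46497247  0.06925852]] centre [ 0.4941257  -0.00828469] 0.14077673616009956 0.08567559070193602
1.386994530245604
[[0.57382737 0.10127191]
 [0.44872426 0.12471333]] [0.51127581 0.11299262] 0.12728035309704178
```

To row units: -0.198 m is -0.264, -0.008 m is -0.0107.

```bash
python3 nudge.py '[[0.05,0,-0.0107,-0.0003,0],[0.05,0,-0.0267,-0.0003,0],[0.05,0,-0.0467,-0.0003,0],[0.05,0,-0.0667,-0.0003,0],[0.05,0,-0.0867,-0.0003,0],[0.05,0,-0.1067,-0.0003,0],[0.05,-0.0013,-0.1267,-0.0003,0],[0.05,-0.0013,-0.1467,-0.0003,0],[0.05,-0.0013,-0.1667,-0.0003,0],[0.05,-0.0013,-0.1867,-0.0003,0],[0.05,-0.0013,-0.2067,-0.0003,0],[0.05,-0.0013,-0.2267,-0.0003,0],[0.05,-0.0013,-0.2467,-0.0003,0],[0.05,-0.0013,-0.26,-0.0003,0],[0.05,-0.0013,-0.264,-0.0003,0],[0.05,-0.0013,-0.264,-0.0003,0]]'
```

```text
t: 6.3
eef_pos: [0.5203, 0.1849, 0.0053]
ee_rot: [-3.14, -0.003, -0.164]
force: [-2.5, 1.0, 12.1]
width: 0.0496
gripper_force: 6.3
```

```bash
python3 nudge.py '[[0.05,0,0,-0.004,0],[0.05,0,0,-0.0133,0],[0.05,0,0,-0.04,0],[0.05,0,0,-0.08,0],[0.05,0,0,-0.1333,0],[0.05,0,0,-0.1867,0],[0.05,0,0.0533,-0.24,0],[0.05,0,0.1067,-0.2667,0],[0.05,0,0.16,-0.2667,0],[0.05,0,0.2133,-0.2667,0],[0.05,0,0.2667,-0.2667,0],[0.05,0,0.32,-0.2667,0],[0.05,0,0.3733,-0.2667,0],[0.05,0,0.4267,-0.2667,0],[0.05,0,0.4267,-0.2667,0],[0.05,0,0.4267,-0.2667,0]]'
python3 - <<'E'
from h import *
import cv2
a=arm.grab_frame("top")[130:290,40:370,::-1]
cv2.imwrite('pics/f.png',cv2.resize(np.ascontiguousarray(a),None,fx=2.4,fy=2.4,interpolation=cv2.INTER_CUBIC))
E
```

```text
t: 7.63
eef_pos: [0.4648, -0.1346, 0.2038]
ee_rot: [-3.142, -0.0, -0.17]
force: [0.7, 0.2, 0.2]
width: 0.0499
gripper_force: 0.0
```

View pics/f.png

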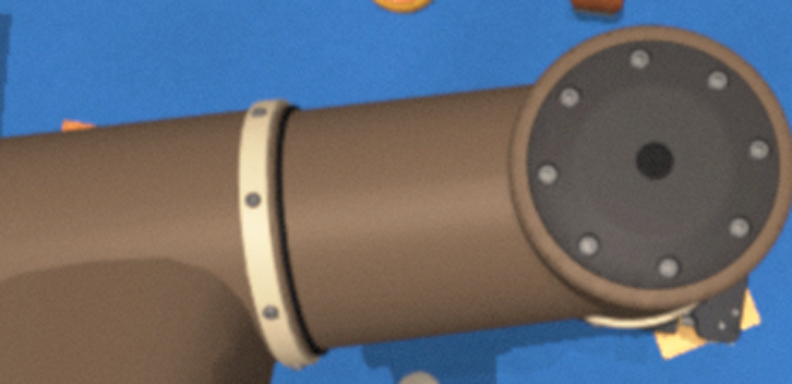

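The arm hides the bay from above, so I'll use the scene camera.

```bash
python3 - <<'E'
from h import *
import cv2
a=arm.grab_frame("scene")[150:310,330:530,::-1]
cv2.imwrite('pics/g.png',cv2.resize(np.ascontiguousarray(a),None,fx=3.5,fy=3.5,interpolation=cv2.INTER_CUBIC))
E
```

```text
(no output)
```

View pics/g.png

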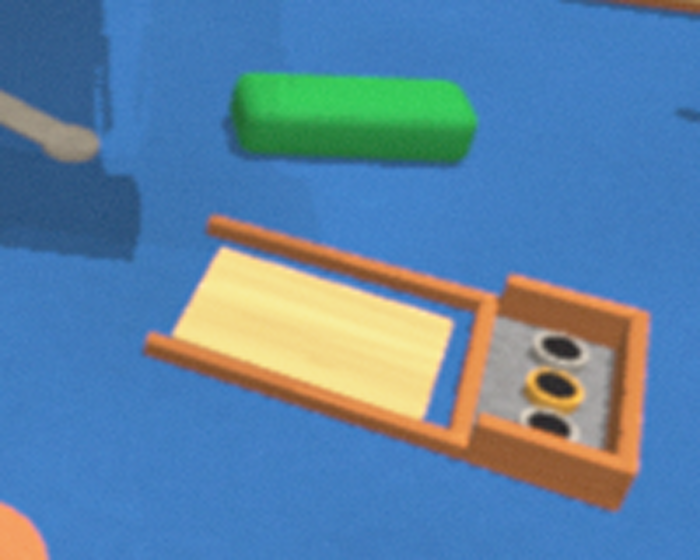

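```bash
python3 - <<'E'
from h import *
f=lambda a,z:w(np.array(a)/3.5+[330,150],z,"scene")[:,:2]
A=f([(226,249),(455,320)],.005)
T=f([(150,343),(213,224),(489,302),(465,437)],.012)
e=A[1]-A[0];print(np.linalg.norm(e),np.arctan2(e[1],e[0]))
d=T[2]+T[3]-T[0]-T[1];d/=np.linalg.norm(d);x=np.array([d[1],-d[0]])
u=e/np.linalg.norm(e);C=A.mean(0)+.048*np.array([u[1],-u[0]])
b=(T[:2].mean(0)+T[2:].mean(0)-.005*d)/2;print(T,np.arctan2(d[1],d[0]),'plate',C,'bay',b,'rel',(C-b)@x,(C-b)@d)
E
```

```text
0.1371630929197198 1.3747881241984363
[[0.57807663 0.09698077]
 [0.45160582 0.11998162]
 [0.47819222 0.28271181]
 [0.59968828 0.26427681]] 1.4257784346261477 plate [0.52636807 0.1884668 ] bay [0.52652946 0.188514  ] rel -0.00015288297078777427 -7.002525113883832e-05
```

The plate is inside the bay, centred to within about a millimetre and flat, and the arm is clear. I'll hand it in.

```bash
python3 -c "
from station import arm
print(arm.job_done())"
```

```text
the job is handed in; nothing more can be done
None
```

The long cedar plate is flat and lengthwise inside the bay, measured from the last image at about 1 mm off centre and 0.05 rad off straight; the arm kept clear of the square and round plates, and I handed the job in just under 8 s into the 54 s allowed.

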